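# Turn the power module for its terminal test

## Robot

A 6-joint arm with a two-finger parallel gripper is mounted at the origin on the work surface. World frame = base frame: x ahead of the robot, y to its left, z up, the work surface at z = 0. Lengths are in m, angles in rad, forces in N, time in s.
With the tool pointing down it reaches from about 0.375 to 0.925 m from the base axis. Payload 5.7 kg.
Tool frame: the origin (TCP) lies midway between the tips of the shut fingers; the grasp point (between the pads) lies 19 mm behind it; z points along the fingers, y is the line along which they close (so a half turn about z gives the same grasp; the last joint's range is limited). The gripper opens to 88 mm and grips with 3 to 60 N. Pads are 20 mm wide; open, the fingers measure 115 mm over their backs; the gripper's body (75 mm by 178 mm) begins 61 mm behind the grasp point.
Start: joints at [-1.344, 0.359, 1.51, -0, 1.272, -0.115], TCP at [0.201, -0.565, 0.223] pointing down, gripper open.
Joint ranges: [-2.97, 2.97], [-1.01, 2.36], [0.21, 2.38], [-0.96, 4.11], [0.2, 2.71], [-2.98, 2.98]. Speed limits (rad/s): [2.39, 2.39, 3.14, 3.14, 3.14, 3.14].

## Interface

Orientations are given as a unit quaternion [x, y, z, w].
In Python, from bench import move_ptp, servo_line, goto_joints, move_gripper, sleep, inverse_kinematics, capture, PlanningError, close_job, spot_in, silhouettes, current_clock, current_joint_pos, current_qvel, current_joint_torque, current_position, current_orientation, current_force, current_torque, current_finger_gap, current_grip_force gives the robot as it stands. Calls block until the motion is done:
- move_ptp(position, orientation): joint-space move of the TCP to a pose.
- servo_line(position, orientation=None, rate=0.15, contact_N=None): straight line of the TCP; orientation=None keeps the orientation; rate is the mean speed in m/s. With contact_N (N) it stops when the force on the tool has changed by that much, and returns True; else False.
- goto_joints(angles): joint-space move.
- move_gripper(opening): finger opening in m; the grip force is fixed at half the most; returns when the fingers have stopped.
- sleep(seconds).
- inverse_kinematics(position, orientation): joint angles nearest the present ones, or None.
- capture(name): name is "scene" or "top"; returns a dict with "image" (420x560x3 uint8, blue, green, red), "range_z" (420x560 float32, m along the optical axis (not along the pixel's ray), 0 where there is no reading), "intrinsics" (3x3 intrinsics, pixels), "k1" (the pictures are not rectified: a ray, as slopes to the right and down, at radius r is drawn at 1 + k1 r^2 times it, then the intrinsics apply), "R" (3x3) and "t" (3): a world point X has camera coordinates R X + t. Camera axes: x right, y down, z forward; pixel columns grow to the right and rows downward; lengths in m; the calibration is good to about 2 mm. A picture is of the moment at which its call begins.
A pose or a line that the arm cannot do raises PlanningError and nothing moves.
- close_job(): hands the job in; it is judged then, once.
Trained networks look in the newest picture that a camera, given by its name, has taken for a name from the list of things; names that differ only in an ending like _2 or _b are one class to them, and where a whole thing is asked for, a point or a joint stands for the part that bears it (a point fixed in the world has none). Each returns a list of dicts, best first, with "conf" (0 to 1); they miss things now and then, are a little off and sometimes report something else, mostly with a low value. They report only what shows in the picture. A call takes as long as a camera call. They do not tell look-alikes from the thing itself.
- spot_in(camera, query): "xy" ([column, row] in pixels, amid what is visible of it).
- silhouettes(camera, query): "region" (420x560 bool, what is visible of it) and "xy" ([column, row] in pixels, amid what is visible of it).
Readings, each from a call of its own:
- current_clock(): time.
- current_joint_pos(): joint angles.
- current_qvel(): joint speeds.
- current_joint_torque(): joint torques, N m.
- current_position(): TCP position.
- current_orientation(): TCP orientation.
- current_force(): force on the tool from outside, world axes, zero at the start.
- current_torque(): the same for the moment, N m.
- current_finger_gap(): finger opening in m.
- current_grip_force(): force on a finger pad.
Only numpy, scipy, OpenCV 4.12 (cv2) and the standard library are available. Lean on these libraries where they do the work, as an engineer would, in place of code of your own. Each camera call takes 0.05 s, during which the arm holds its last target. There are 200 camera calls.

## Task

Tumble the blue finned power module off the stand's upper deck, over the step, so that it stands square on its rubber-covered face on the black lower deck, terminal face up. Then turn the red spring-return test key clockwise fully to its stop and let go, so that it springs back. Leave the other things on the bench where they are.

Things in the scene. Friction and masses are not known exactly. Their poses are not given: they have to be found in the camera images.
- module: Loose blue block 90 (x) x 120 (y) x 100 (z) mm, 0.4 to 0.85 kg, too wide to grip. Origin at its centre. +z: aluminium fins (start up). -x: terminal face. +x: black rubber-covered face, looks over the step at the start, must end down. Starts on the upper deck, nearly square to the step, centre 65 to 78 mm before the edge and within 12 mm of mid-width.
- terminals (a point): Centre of the module's terminal face (-x): green strip and four coloured sockets, all flush; 45 mm from the module's centre. Starts facing away from the step, must end up. Pushed here (under 10 N), halfway up, the module slides; when its centre is a little past the edge it tips by itself and lands on its rubber face in one quarter turn.
- stand: Fixed grey two-level stand, 150 mm wide (y). Origin at table level right under the step's edge, mid-width; +x horizontal, the way of the tumble. Upper deck: aluminium, flat, x -130 to 0 mm, 65 mm above the table, yellow line at its edge. Lower deck: black, x 0 to 125 mm, 15 mm above the table, then a yellow lip to x 137 mm, 35 mm above the table. No side walls.
- panel: Fixed white control panel 110 x 110 mm, top 57 mm above the table; origin under its centre at table level. The key stands in its middle. At rest the key's bar lies along the panel's x axis, its white mark towards the green dot (+x); a red dot marks the stop. Panel and black hand-held meter (170 x 90 x 45 mm, fixed) may swap places, left and right of the stand.
- test_key (a joint): Turn of the test key about the vertical, rad: 0 at rest, grows clockwise seen from above, hard stop at 1.2. A spring drives it back to 0 when let go (0.05 N m at rest, 0.19 N m at the stop).
- key_grip (a point): Grip point of the test key, on its axis, 85 mm above the table. The red upright bar is 46 mm long, 15 mm thick, its top 98 mm and its foot 68 mm above the table, on a black disc 46 mm across. Its x axis lies along the bar and turns with the key.
- screwdriver: Bystander, loose: red-handled screwdriver, 170 mm, lying; origin under it, near mid-length.
- tweezers: Bystander, loose: steel tweezers, 120 mm, lying; origin under its centre.
- flux: Bystander, loose: amber bottle 36 mm across, 100 mm tall; origin under its centre.
- spool: Bystander, loose: grey solder spool 68 mm across, 50 mm tall; origin under its centre.
- magnifier: Bystander, loose: brass magnifier with wooden handle, lying, 165 mm long; origin under the lens centre.
- board: Bystander, loose: green circuit board 90 x 130 mm, lying; origin under its centre.
There are look-alikes about, which are no part of the job. What is shaped like the module but pink is not meant. Leave any purple look-alike of the panel alone.

How it is judged:
On the way, in this order (a step that is already met when the one before it is completed fails the run):
1. the module has tumbled over the step and stands at rest, terminals up, on the lower deck, not held (angle between module's own x axis and vertical above 3 rad and x of module in the frame of stand between 0.035 and 0.09 m and y of module in the frame of stand between -0.035 and 0.035 m and z of module in the frame of stand below 0.066 m and angle between the y axis of module and the y axis of stand, either way round below 0.25 rad and linear speed of module below 0.02 m/s and contact force between each of the arm, the fingers and module below 0.1 N), for 0.3 s.
2. the test key is turned to its stop while the module stands there (value of joint test_key above 1.1 rad and angle between module's own x axis and vertical above 3 rad and x of module in the frame of stand between 0.035 and 0.09 m and y of module in the frame of stand between -0.035 and 0.035 m and z of module in the frame of stand below 0.066 m and angle between the y axis of module and the y axis of stand, either way round below 0.25 rad and linear speed of module below 0.02 m/s), for 0.1 s.
At the end, for the whole second after the job is handed in: Module at rest on the lower deck, rubber face down (within 0.14 rad), centre 35 to 90 mm past the edge, within 35 mm of mid-width and under 66 mm up, square to the stand within 0.25 rad; after that, test key turned past 1.1 rad and now below 0.08 rad (angle between module's own x axis and vertical above 3 rad and x of module in the frame of stand between 0.035 and 0.09 m and y of module in the frame of stand between -0.035 and 0.035 m and z of module in the frame of stand below 0.066 m and angle between the y axis of module and the y axis of stand, either way round below 0.25 rad and linear speed of module below 0.02 m/s and value of joint test_key below 0.08 rad); the robot touches nothing.
It fails at once if a loose bystander is shifted by more than 30 mm (distance of any of screwdriver, tweezers, flux, spool, magnifier, board from where it was at the start of the episode above 0.03 m).
It also fails if it takes over 51 s, if anything falls off the work surface, if the arm or the gripper's body presses on something with over 40 N, if the wrist force passes 120 N, or if a joint passes its speed limit or range.

## Working session

There is one attempt and no reset: what is moved stays moved. The work goes in short steps, each a Python script; the robot and the scene stay as the last script left them, time stands still between calls to the robot, and variables do not carry over. Pictures are saved under pics/ and viewed, at most 10 in all, crops included, and the job is handed in when it is done.

```bash
mkdir -p pics; ls
cat > h.py <<'E'
import numpy as np, cv2
from bench import *
def world(c,mask=None,px=None):
    # px: Nx2 (col,row) -> world points using range_z
    K=c["intrinsics"]
    if px is None:
        r,cc=np.nonzero(mask); px=np.c_[cc,r]
    px=np.asarray(px,float)
    d=np.array([(px[:,0]-K[0,2])/K[0,0],(px[:,1]-K[1,2])/K[1,1]]).T
    u=d.copy()
    for _ in range(20): u=d/(1+c["k1"]*(u**2).sum(1,keepdims=True))
    z=c["range_z"][px[:,1].astype(int),px[:,0].astype(int)]
    ok=z>0
    P=np.c_[u,np.ones(len(u))]*z[:,None]
    return ((P-c["t"])@c["R"])[ok]
E
python3 - <<'E'
from h import *
import pickle
for n in ["scene","top"]:
    c=capture(n); pickle.dump(c,open(n+".pkl","wb"))
    cv2.imwrite(f"pics/{n}0.png",c["image"])
    print(n,"cam at",-c["R"].T@c["t"])
    for q in ["module","terminals","stand","panel","test_key","key_grip","screwdriver","tweezers","flux","spool","magnifier","board"]:
        for s in silhouettes(n,q):
            if s["conf"]<.2: continue
            P=world(c,mask=s["region"])
            print(q,round(s["conf"],2),np.round(s["xy"]),np.round(np.median(P,0),3),"lo",np.round(np.percentile(P,3,axis=0),3),"hi",np.round(np.percentile(P,97,axis=0),3))
print(current_clock())
E
```

```text
pics
scene cam at [0.9840463  0.79976226 1.06348825]
module 0.95 [249. 204.] [0.605 0.135 0.157] lo [0.545 0.063 0.076] hi [0.657 0.159 0.167]
module 0.71 [374. 217.] [0.311 0.31  0.09 ] lo [0.24  0.245 0.007] hi [0.358 0.347 0.102]
module 0.71 [354. 352.] [0.619 0.587 0.075] lo [0.548 0.523 0.012] hi [0.671 0.641 0.103]
terminals 0.86 [358. 350.] [0.619 0.587 0.075] lo [0.551 0.524 0.017] hi [0.67  0.641 0.103]
terminals 0.74 [374. 213.] [0.308 0.308 0.088] lo [ 0.219  0.24  -0.   ] hi [0.358 0.347 0.102]
terminals 0.64 [213. 277.] [0.779 0.194 0.01 ] lo [0.74  0.15  0.005] hi [0.803 0.293 0.015]
terminals 0.62 [252. 201.] [0.603 0.135 0.156] lo [0.54  0.06  0.069] hi [0.657 0.159 0.167]
stand 0.59 [246. 232.] [0.597 0.136 0.033] lo [ 0.485 -0.098  0.005] hi [0.67  0.178 0.068]
panel 0.95 [337. 268.] [0.511 0.388 0.056] lo [0.442 0.325 0.005] hi [0.557 0.436 0.097]
panel 0.81 [412. 273.] [0.352 0.497 0.057] lo [0.284 0.439 0.009] hi [0.391 0.545 0.097]
test_key 0.72 [414. 262.] [0.338 0.494 0.072] lo [0.313 0.47  0.061] hi [0.354 0.509 0.1  ]
test_key 0.69 [337. 266.] [0.501 0.382 0
[... 2086 characters left out ...]
0.527 0.06  0.078] hi [0.646 0.15  0.167]
test_key 0.69 [181. 228.] [0.493 0.37  0.078] lo [0.473 0.354 0.064] hi [0.512 0.394 0.1  ]
test_key 0.59 [136. 292.] [0.331 0.48  0.081] lo [0.312 0.466 0.064] hi [0.349 0.498 0.1  ]
key_grip 0.59 [182. 229.] [0.492 0.37  0.078] lo [0.473 0.354 0.064] hi [0.511 0.394 0.1  ]
screwdriver 0.92 [376. 275.] [ 0.366 -0.12   0.023] lo [ 0.353 -0.164  0.014] hi [ 0.378 -0.073  0.028]
tweezers 0.86 [278. 272.] [0.379 0.135 0.005] lo [0.366 0.083 0.   ] hi [0.396 0.197 0.011]
flux 0.73 [190. 161.] [0.669 0.36  0.063] lo [0.659 0.348 0.008] hi [0.687 0.378 0.101]
spool 0.76 [326. 127.] [ 0.767 -0.007  0.049] lo [ 0.742 -0.042  0.   ] hi [0.803 0.022 0.053]
1.3
```

View pics/scene0.png

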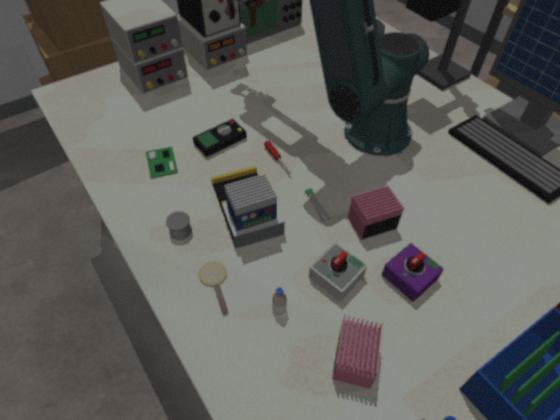

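View pics/top0.png

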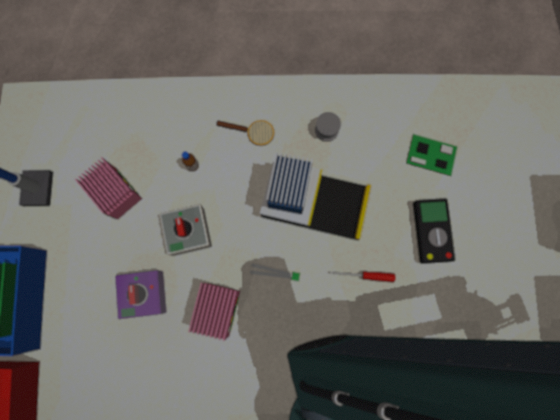

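The real module is the blue finned block on the stand, at top (289,186) and scene (249,204). The two pink blocks, at top (108,190) and (214,310), are look-alikes. The real panel is the white one at top (184,229) and scene (337,268); the purple one at (138,295) is the look-alike. Next I'll fit the geometry and confirm both in one enlarged crop.

```bash
cat > fit.py <<'E'
from h import *
import pickle
def allpts(c):
    H,W=c["range_z"].shape; m=c["range_z"]>0
    P=world(c,mask=m); col=c["image"][m]; return P,col.astype(float)
def rect(P):
    (cx,cy),(w,h),a=cv2.minAreaRect((P[:,:2]*1000).astype(np.float32)); 
    return [round(v,1) for v in (cx,cy,w,h,a)]
def sel(P,lo,hi): return ((P>=lo)&(P<=hi)).all(1)
if __name__=="__main__":
  for n in ["top","scene"]:
    c=pickle.load(open(n+".pkl","rb")); P,C=allpts(c)
    hsv=cv2.cvtColor(C.astype(np.uint8)[None],cv2.COLOR_BGR2HSV)[0]
    s=sel(P,[.48,.02,.155],[.7,.2,.18]); print(n,"modtop",rect(P[s]),P[s].mean(0).round(4))
    for nm,lo,hi in [("lower",.009,.022),("lip",.029,.040),("upper",.060,.070)]:
        s=sel(P,[.42,-.15,lo],[.7,.22,hi]); print(nm,s.sum(),rect(P[s]),np.median(P[s][:,2]).round(4))
    ye=sel(P,[.42,-.15,.01],[.7,.22,.075])&(hsv[:,0]>18)&(hsv[:,0]<35)&(hsv[:,1]>150)
    Y=P[ye]
    for nm,m in [("ylip",Y[:,2]<.045),("yedge",Y[:,2]>.055)]:
        if m.sum()>5: print(nm,m.sum(),rect(Y[m]),np.median(Y[m][:,2]))
    s=sel(P,[.41,.29,.051],[.58,.46,.062]); print("panel",rect(P[s]),np.median(P[s][:,2]).round(4))
    s=sel(P,[.45,.33,.092],[.54,.42,.105]); print("keytop",s.sum(),rect(P[s]),P[s].mean(0).round(4),P[s][:,2].max())
    s=sel(P,[.45,.33,.062],[.54,.42,.074]); print("disc",s.sum(),rect(P[s]))
  t=pickle.load(open("top.pkl","rb"))["image"]; s=pickle.load(open("scene.pkl","rb"))["image"]
  b=lambda a:cv2.convertScaleAbs(cv2.resize(a,(390,300),interpolation=cv2.INTER_CUBIC),alpha=1.5)
  cv2.imwrite("pics/crop1.png",np.vstack([np.hstack([b(t[200:260,145:223]),b(t[145:245,250:380])]),np.hstack([b(s[235:305,292:383]),b(s[150:250,200:330])])]))
E
python3 fit.py
```

```text
top modtop [590.6, 103.3, 87.5, 118.9, 77.9] [0.5893 0.1048 0.164 ]
lower 2610 [567.0, 29.7, 260.7, 151.6, 75.4] 0.0148
lip 300 [565.2, 28.4, 263.2, 150.0, 75.9] 0.0344
upper 1042 [584.2, 97.1, 129.9, 151.1, 75.4] 0.0648
ylip 339 [550.0, -31.3, 132.2, 146.9, 75.4] 0.03171631273249825
yedge 80 [562.2, 37.7, 3.9, 137.0, 75.4] 0.06527313393242867
panel [493.7, 373.1, 108.5, 108.7, 12.2] 0.0561
keytop 112 [493.3, 374.2, 42.5, 15.5, 13.0] [0.4933 0.3742 0.097 ] 0.10103681587863246
disc 135 [479.8, 366.1, 74.9, 59.0, 61.2]
scene modtop [593.8, 105.8, 93.9, 118.5, 78.0] [0.5951 0.1084 0.1623]
lower 565 [573.1, 35.9, 267.8, 150.2, 74.6] 0.0153
lip 295 [571.8, 34.2, 272.6, 151.2, 75.5] 0.0341
upper 491 [588.1, 101.9, 132.8, 150.0, 75.5] 0.0648
ylip 237 [539.7, -86.3, 16.6, 140.1, 73.3] 0.028048622356925793
panel [496.5, 377.0, 112.4, 110.6, 12.2] 0.057
keytop 97 [495.4, 376.8, 46.9, 14.7, 12.4] [0.4971 0.3776 0.0976] 0.10229541134102912
disc 131 [499.0, 382.1, 58.4, 50.6, 40.3]
```

View pics/crop1.png

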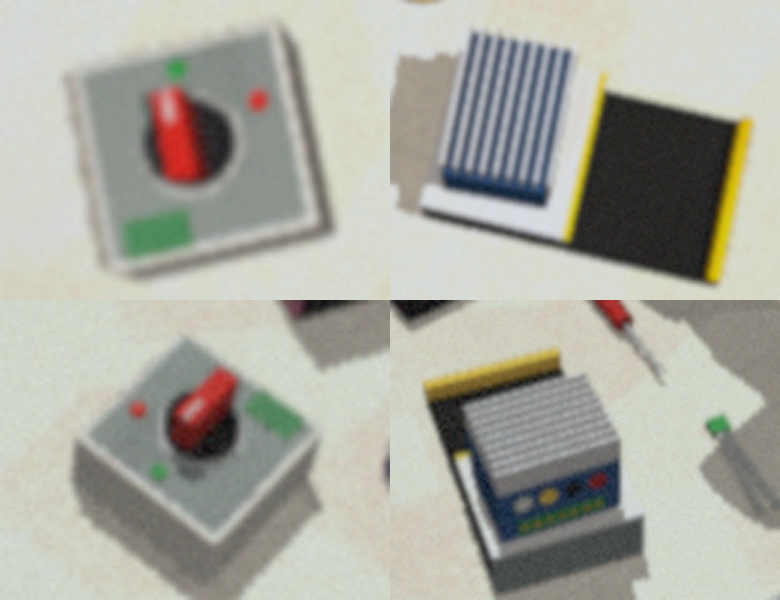

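The crop confirms both targets. The white panel's key has its white mark towards the green dot, about world +x at 12.5°, with the red dot clockwise of it. The blue module's terminals face +y, away from the step. The stand's +x is about −104.6° in the world frame. The module's centre is about 72 mm before the edge and 4 mm off mid-width, which matches the text. I'll push with the two opened fingers across the terminal face so it squares up.

```bash
cat >> h.py <<'E'
from scipy.spatial.transform import Rotation as Rn
a=np.deg2rad(75.4-180); D=np.array([np.cos(a),np.sin(a)]); N=np.array([-D[1],D[0]])
E0=np.array([.5862,.0995])+.065*D
def S(x,y,z): return np.r_[E0+x*D+y*N,z]
def down(yv):  # tool z down, tool y along yv
    y=np.r_[yv,0]/np.linalg.norm(yv); z=np.array([0,0,-1.]); return Rn.from_matrix(np.c_[np.cross(y,z),y,z]).as_quat()
E
python3 - <<'E'
from h import *
best=None
for s in (1,-1):
    q=down(s*N); j=inverse_kinematics(S(-.16,.004,.3),q); print(s,None if j is None else np.round(j,2))
    if j is not None and (best is None or abs(j[5])<abs(best[1][5])): best=(q,j)
q=best[0]; np.save("q.npy",q)
move_gripper(.07)
move_ptp(S(-.16,.004,.3),q)
servo_line(S(-.16,.004,.115),rate=.15)
f0=np.array(current_force())
print("touch",servo_line(S(-.11,.004,.115),rate=.04,contact_N=1.0), )
p=np.array(current_position()); print("tcp stand x",(p[:2]-E0)@D,p, np.array(current_force())-f0, current_clock())
c=capture("scene"); cv2.imwrite("pics/s1.png",cv2.resize(c["image"][120:320,160:420],None,fx=2.5,fy=2.5))
E
```

```text
1 [ 0.19  0.37  1.31 -0.    1.47  0.45]
-1 [ 0.19  0.37  1.31 -0.    1.47 -2.69]
touch True
tcp stand x -0.12930330922920533 [0.60601863 0.16078664 0.11463632] [-0.71882939 -0.41673292  0.71037738] 7.0
```

Run:
```python
from fit import *
f0=np.array(current_force())
servo_line(S(-.067,.004,.115),rate=.04)
print(np.array(current_force())-f0,current_clock())
for n in ("scene","top"):
    c=capture(n); P,C=allpts(c)
    s=sel(P,[.42,-.12,.157],[.7,.14,.172])
    if n=="scene": cv2.imwrite("pics/s2.png",cv2.resize(c["image"][120:320,160:420],None,fx=2.5,fy=2.5))
    if s.sum()>20:
        r=rect(P[s]); m=np.array(r[:2])/1000-E0; print(n,s.sum(),r,"stand",m@D,m@N)
```

```text
[1.85727067 6.11503511 4.12143417] 8.7833
scene 183 [586.9, 57.7, 115.6, 105.8, 74.8] stand -0.02472620522462376 0.011213895593899473
top 280 [593.3, 40.4, 83.4, 68.0, 1.8] stand -0.009598080468041573 0.021768034182589917
```

View pics/s2.png

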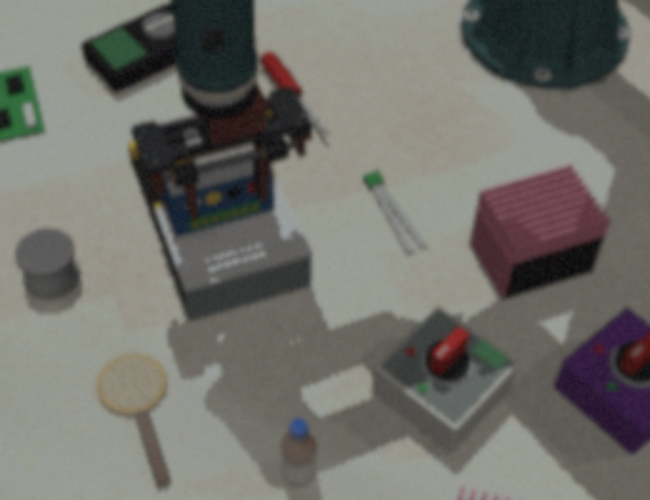

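The fingers sit flat on the terminal face and the module is square, about 10 mm short of tipping. I'll continue slowly, then back off.

Run:
```python
from fit import *
f0=np.array(current_force())
for x in (-.055,-.049,-.044,-.039,-.034):
    servo_line(S(x,.004,.115),rate=.04)
    f=np.array(current_force()); print(x,f.round(2),current_clock())
    if abs(f[:2]@D)<1.5: 
        break
sleep(.4); print(np.array(current_force()))
c=capture("scene"); cv2.imwrite("pics/s3.png",cv2.resize(c["image"][120:320,160:420],None,fx=2.5,fy=2.5))
```

```text
-0.055 [ 0.25  0.   -0.52] 9.3333
[0.46908245 1.21646075 0.06344867]
```

View pics/s3.png

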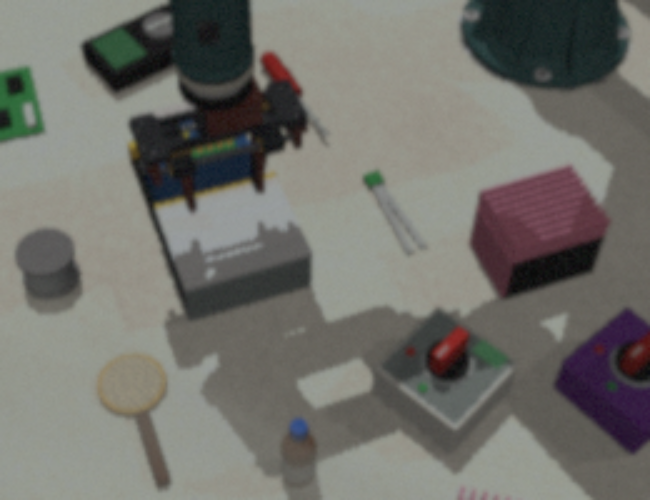

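It has tumbled onto the lower deck, with the green strip showing on top. I'll back away, then check the module and remeasure the key.

Run:
```python
from fit import *
p=np.array(current_position())
servo_line(S(-.09,.004,.115),rate=.1)
servo_line(S(-.09,.004,.27),rate=.25)
move_gripper(.085)
K=np.array([.4947,.3753]); b=np.deg2rad(12.5)
best=None
for s in (1,-1):
    js=[inverse_kinematics(np.r_[K,.073],down(s*np.array([-np.sin(b-t),np.cos(b-t)]))) for t in (0,.6,1.3)]
    print(s,[None if j is None else np.round(j,2) for j in js])
for n in ("scene","top"):
    c=capture(n); P,C=allpts(c); 
    s=sel(P,[.42,-.12,.095],[.7,.06,.112]); r=rect(P[s]); m=np.array(r[:2])/1000-E0; print(n,s.sum(),r,"stand",m@D,m@N,np.median(P[s][:,2]))
    s=sel(P,[.45,.33,.092],[.54,.42,.105]); print("key",s.sum(),rect(P[s]) if s.sum() else "")
    cv2.imwrite(f"pics/{n}4.png",c["image"])
t=cv2.imread("pics/top4.png")[140:260,140:390];s=cv2.imread("pics/scene4.png")[150:290,190:390]
cv2.imwrite("pics/m4.png",np.vstack([cv2.resize(t,(600,288)),cv2.resize(s,(600,310))]))
print(current_clock())
```

```text
1 [array([ 0.54,  0.55,  1.61, -0.  ,  0.98, -1.25]), array([ 0.54,  0.55,  1.61, -0.  ,  0.98, -0.65]), array([ 0.54,  0.55,  1.61, -0.  ,  0.98,  0.05])]
-1 [array([ 0.54,  0.55,  1.61, -0.  ,  0.98,  1.89]), array([ 0.54,  0.55,  1.61, -0.  ,  0.98,  2.49]), None]
scene 984 [563.2, -24.6, 105.4, 120.5, 75.9] stand 0.06089030329640425 0.00902449643688505 0.10381668225574242
key 95 [495.5, 377.2, 46.0, 14.1, 13.1]
top 236 [577.1, -34.3, 101.0, 78.8, 75.1] stand 0.06677331817050008 0.024920726681542674 0.10408259655030219
key 113 [493.4, 374.1, 42.4, 15.6, 11.4]
11.6167
```

View pics/m4.png

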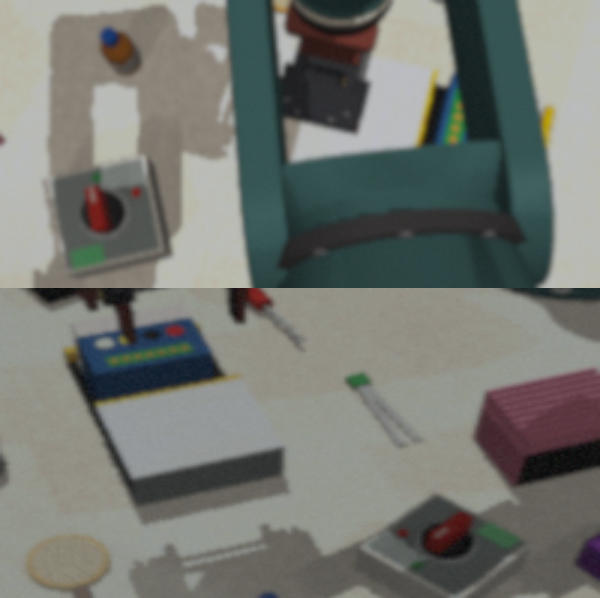

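The module stands terminals up at x≈61 mm and y≈5–9 mm, square, with its top at 104 mm (105 expected). The key's axis is at about (0.4945, 0.3755) with the bar at about 12.3°. Next is the key.

Run:
```python
from fit import *
K=np.array([.4945,.3755]); b=np.deg2rad(12.3)
q=lambda t:down(np.array([-np.sin(b-t),np.cos(b-t)]))
move_ptp(np.r_[K,.22],q(0))
print("hit",servo_line(np.r_[K,.073],rate=.12,contact_N=8))
move_gripper(0.0); print("gap",current_finger_gap(),current_grip_force(),current_position())
p=np.array(current_position())
for t in (.3,.6,.9,1.15,1.25):
    goto_joints(inverse_kinematics(np.r_[K,p[2]],q(t)))
    print(t,np.round(current_torque(),3),np.round(current_force(),1),round(current_finger_gap(),4))
sleep(.4)
c=capture("scene"); cv2.imwrite("pics/k5.png",cv2.resize(c["image"][220:310,280:400],None,fx=5,fy=5))
print(current_clock())
```

```text
hit False
gap 0.01479694609060856 29.995698630809784 [0.49452939 0.37540452 0.07297969]
0.3 [-0.155 -0.152  0.138] [ 1.1 -1.3  0.6] 0.0148
0.6 [-0.386 -0.168  0.102] [ 0.4 -2.   0.6] 0.015
0.9 [-0.49  -0.202  0.086] [ 0.3 -2.9  1.6] 0.0149
1.15 [-0.685 -0.146  0.197] [ 0.5 -4.2  1.5] 0.015
1.25 [-0.784 -0.07   0.695] [ 0.2 -4.1  2.4] 0.015
17.7083
```

View pics/k5.png

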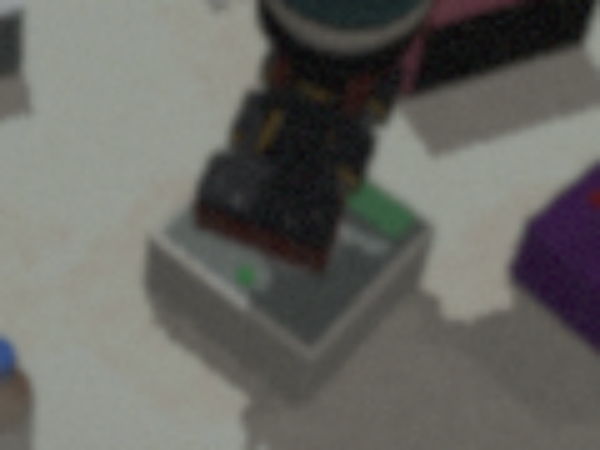

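The torque jumps to 0.7 N m at the end, so the key is at its stop. Now I'll let go, rise, move clear and check.

Run:
```python
from fit import *
move_gripper(.088); sleep(.3)
p=np.array(current_position()); servo_line(np.r_[p[:2],.26],rate=.15)
j=np.array(current_joint_pos()); j[0]+=.35; j[1]-=.25; goto_joints(j); sleep(.5)
for n in ("scene","top"):
    c=capture(n); P,C=allpts(c)
    s=sel(P,[.42,-.12,.095],[.7,.06,.112]); r=rect(P[s]); m=np.array(r[:2])/1000-E0; print(n,s.sum(),r,"stand",m@D,m@N)
    s=sel(P,[.45,.33,.092],[.54,.42,.105]); print("key",s.sum(),rect(P[s]) if s.sum() else "")
    cv2.imwrite(f"pics/{n}6.png",c["image"])
print(current_position(),current_force(),current_clock())
t=cv2.imread("pics/top6.png")[140:260,140:390];s=cv2.imread("pics/scene6.png")[150:290,190:390]
cv2.imwrite("pics/m6.png",np.vstack([cv2.resize(t,(600,288)),cv2.resize(s,(600,310))]))
```

```text
scene 1058 [562.9, -26.0, 108.0, 120.2, 75.0] stand 0.06232071694255196 0.009087080787280745
key 102 [495.9, 377.0, 47.1, 15.0, 14.4]
top 1939 [558.5, -28.9, 100.5, 120.7, 74.6] stand 0.06623617871321937 0.0055601615760651375
key 112 [493.3, 374.7, 42.5, 15.3, 11.9]
[0.32453029 0.50832305 0.41166723] [-0.21951009  1.4494701  -0.04037934] 22.225
```

View pics/m6.png

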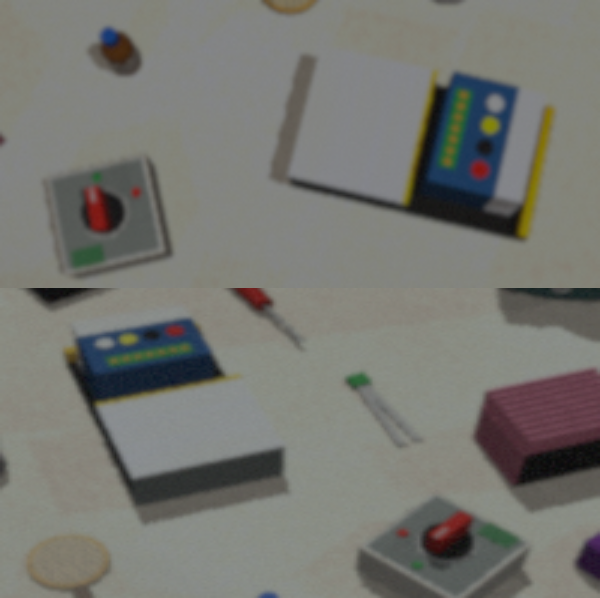

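The module stands square with its terminals up, and the key is back on the green dot.

```bash
python3 -c "
from bench import *
print(close_job())"
```

```text
the job is handed in; nothing more can be done
None
```

The job is handed in at about 22 s of the 51 s: the module stands square on its rubber face on the lower deck with its terminals up, and the test key was turned to its stop and sprang back to rest. No bystander was touched. No verdict was returned.

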